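Clamp a watch case in a ratchet vice

TASK

Flip the red selector on the ratchet vice over to tighten (towards the jaws), then work the black-knobbed handle back and forth until the watch case is firmly clamped between the jaw and the stop, and let go. Feel for it through the handle: once the jaw bears on the watch, add only a little more, because squeezing it hard would spoil the case. Do not touch the watch or push the jaw by hand, and leave the things lying round the vice where they are.

Things in the scene. Friction and masses are not known exactly. Their poses are not given: they have to be found in the camera images.
- spindle (a point): point on the vertical spindle axis of the blue ratchet vice (base plate 100 x 250 x 12 mm, fixed to the bench), at the top of the round steel handle plate, 70 mm above the bench. The frame is that of the vice: z up; x from the handle side to the far side; the jaw and the watch lie towards its -y. At handle angle 0 the handle points along -x
- handle (a joint): angle of the ratchet handle about the spindle, rad; 0 = along the vice's -x, it grows clockwise seen from above (the knob goes towards +y of the vice, away from the jaws); hard stops at -0.5 and +0.5, so it has to be swung to and fro. With the selector at tighten, the clockwise swing drives the jaw closed after a free backlash of up to 0.32 rad, and the swing back slips (clicks) with under 2 N at the knob
- knob (a point): centre of the gripping part of the black handle knob: an upright post fixed to the handle, 18 mm in diameter, gripping part from 77 to 121 mm above the bench (top 127 mm), axis 125 mm from the spindle axis. Driving the jaw while it is free takes 4 to 7 N at the knob; clamping the watch with F newtons adds about 0.13 F on top of that
- selector (a joint): angle of the red direction selector, which carries the pawl and rides on the handle, rad; stops at -0.26 = loosen and +0.26 = tighten, spring-loaded over its middle at 0 so that it snaps to the nearer side; while the pawl rests on top of a tooth it reads only about 0.12 on that side
- peg (a point): centre of the selector's upright red peg, 12 mm in diameter, standing free from 80 to 109 mm above the bench, close to the spindle. It swings on a radius of 50 mm about a pivot that lies 56 mm from the spindle along the handle: in the handle's frame (the vice's frame at handle 0) it lies about 13 mm to +y of the middle at loosen and 13 mm to -y, the jaw side, at tighten. Pushing it over takes 2 to 4 N
- jaw: moving jaw, 56 mm wide steel block with a black spring-backed facing plate (10 N per mm, gives up to 6 mm), top 43 mm above the bench; origin in the plane of the unloaded facing, at bench height. It slides along the vice's -y by 16 mm per rad of tightening and stays where it is left. It goes 15 to 26 mm before the watch is held: the black stop pad opposite differs each time and is not reported
- watch: steel watch case with black dial lying loose on the vice between jaw and stop pad; round body 44 mm in diameter, 18 mm thick, origin under the middle of its underside. Once it bears on the stop as well, its clamping force rises by 6 to 8 N per mm of jaw travel; 12 N or more is firm, over 45 N spoils it
- tin: small round aluminium tin, 47 mm in diameter, 21 mm tall, origin under its middle; stays where it is
- eye_loupe: black eye loupe, 35 mm wide, 34 mm tall, origin under its middle; stays where it is
- pen: marker pen, 12 x 134 x 13 mm, long along its y, origin under its middle; stays where it is
Mind the look-alikes: they are no part of the job. Leave any green or purple look-alike of the watch alone.

How it is judged:
On the way, in this order (a step that is already met when the one before it is completed fails the run):
1. the selector is at tighten (value of joint selector above 0.08 rad), for 0.2 s.
2. the jaw clamps the watch with at least 12 N (contact force between jaw and watch above 12 N), for 0.3 s.
At the end, for the whole second after the job is handed in: the watch is clamped flat between jaw and stop with 12 to 45 N and at rest, the selector stands at tighten, the robot has let go of everything (contact force between jaw and watch above 12 N and value of joint selector above 0.08 rad and angle between watch's own z axis and vertical below 0.12 rad and linear speed of watch below 0.01 m/s); the robot touches nothing.
It fails at once if the watch is squeezed by the jaw with more than 45 N (contact force between jaw and watch above 45 N).
It fails at once if the robot touches the watch (contact force between any of the arm, the fingers and watch above 1 N).
It fails at once if the robot pushes the jaw directly (contact force between any of the fingers, the arm and jaw above 2 N).
It fails at once if the tin, the loupe or the marker pen is moved by more than 15 mm (distance of any of tin, eye_loupe, pen from where it was at the start of the episode above 0.015 m).
It also fails if it takes over 72 s, if anything falls off the work surface, if the arm or the gripper's body presses on something with over 40 N, if the wrist force passes 120 N, or if a joint passes its speed limit or range.

ROBOT

A 6-joint arm with a two-finger parallel gripper is mounted at the origin on a cart in front of the work surface, level with it; the furniture and walls round the work are solid. World frame = base frame: x ahead of the robot, y to its left, z up, the work surface at z = 0. Lengths are in m, angles in rad, forces in N, time in s.
With the tool pointing down it reaches from about 0.3 to 1 m from the base axis. Payload 5.1 kg.
Tool frame: the origin (TCP) lies midway between the tips of the shut fingers; the grasp point (between the pads) lies 19 mm behind it; z points along the fingers, y is the direction in which the jaws open and shut (so a half turn about z gives the same grasp; the last joint's range is limited). The gripper opens to 95 mm and grips with 3 to 60 N. Pads are 20 mm wide; open, the fingers measure 119 mm over their backs; the gripper's body (75 mm by 180 mm) begins 59 mm behind the grasp point.
Start: joints at [-1.29, 0.124, 1.65, -0, 1.367, -0.083], TCP at [0.231, -0.607, 0.215] pointing down, gripper open.
Joint ranges: [-2.61, 2.61], [-1.02, 2.33], [0.03, 2.71], [-1.35, 4.49], [0.32, 2.68], [-2.91, 2.91]. Speed limits (rad/s): [2.57, 2.57, 3.14, 3.14, 3.14, 3.14].

INTERFACE

Orientations are given as a unit quaternion [w, x, y, z].
In Python, from plant import env gives the robot as it stands.
- The arm moves only by the shell command python3 -m crank 'ROWS'. ROWS is JSON, a list of rows, each an object of numbers: "dx", "dy", "dz": the shift along the world's x, y, z in mm; "yaw": the turn about the world's z in degrees; "fingers": the closure, from -1 (fully open) to 1 (shut), so that 0 is half open. A call has 1 to 5 rows; each row shifts and turns the commanded pose from where the row before left it; what a row does not reach is not made up. A row lasts 1/12 s, in which the tool goes at most 41.7 mm and 7.16 degrees, less where a joint would pass 70% of its speed; a pose out of reach is approached as far as the arm can. A call is refused whole if a number of a shift passes 41.7 or a number of a turn 7.16, either way. A call with a gripper value outside its range is refused whole. The fingers move at their own pace and stop on an object; the grip force is fixed at half the most. Time passes only in rows, so rows that do not move let the fingers close. It gives the time, the measured TCP pose, the force and the opening at its end, in the units of the state.
- env.observe(): the state, without advancing time (a new reading comes with each control period).
- env.camera(name): name is "side" or "top"; returns (picture, depth): 480x640x3 uint8, red, green, blue; 480x640 float32, m along the optical axis (not along the pixel's ray), 0 where there is no reading.
- env.camera_model(name): a dict with "fx", "fy", "cx", "cy" (pixels), "pose" (4x4, takes a point from camera to world coordinates). Camera axes: x right, y down, z forward; pixel columns grow to the right and rows downward; lengths in m; the calibration is good to about 2 mm. A picture is of the moment at which its call begins. camera_model takes no time and is no camera call.
- env.sign_off(): hands the job in, once; it reports no verdict.
The state is a dict: "clock": time; "joint_positions": joint angles; "qvel": joint speeds; "effort": joint torques, N m; "tool_pos": TCP position; "tool_rot": TCP orientation; "ft_force": force on the tool from outside, world axes, zero at the start; "ft_torque": the same for the moment, N m; "grip_width": finger opening in m.
Only numpy, scipy, OpenCV 4.12 (cv2) and the standard library are available. Lean on these libraries where they do the work, as an engineer would, in place of code of your own. Each camera call takes 0.05 s, during which the arm holds its last target.

## Working session

There is one attempt and no reset: what is moved stays moved. The work goes in short steps, Python scripts to look and compute and a shell command to move; the robot and the scene stay as the last step left them, time stands still between calls to the robot, and variables do not carry over. Pictures are saved under pics/ and viewed, and the job is handed in when it is done.

```bash
ls; mkdir -p pics
python3 - <<'E'
from plant import env
import cv2,numpy as np
for n in("top","side"):
    p,d=env.camera(n); cv2.imwrite(f"pics/{n}0.png",p[:,:,::-1]); np.save(f"pics/{n}0.npy",d)
    print({k:np.round(v,3).tolist() for k,v in env.camera_model(n).items()})
print(env.observe())
E
```

```text
pics
{'fx': 606.551, 'fy': 606.551, 'cx': 318.532, 'cy': 237.798, 'pose': [[-0.028, -0.998, 0.05, 0.47], [-1.0, 0.028, -0.003, -0.001], [0.002, -0.05, -0.999, 1.147], [0.0, 0.0, 0.0, 1.0]]}
{'fx': 618.332, 'fy': 618.332, 'cx': 325.111, 'cy': 237.029, 'pose': [[-0.991, -0.084, 0.1, 0.422], [-0.131, 0.639, -0.758, 0.909], [0.0, -0.765, -0.645, 0.873], [0.0, 0.0, 0.0, 1.0]]}
{'clock': 0.1, 'joint_positions': array([-1.28960756e+00,  1.24443258e-01,  1.65152715e+00, -2.33974639e-06,
        1.36746575e+00, -8.26231405e-02]), 'qvel': array([ 0.00122628, -0.00066374, -0.00459868, -0.00151649, -0.00028687,
       -0.00179541]), 'effort': array([ 3.42483332e-06, -4.18879831e+01, -3.61097395e+01,  7.77084637e-02,
        4.61344107e-02, -7.24833876e-05]), 'tool_pos': array([ 0.23109549, -0.60692408,  0.21351385]), 'tool_rot': array([-9.17100782e-04,  9.83500224e-01,  1.80904562e-01, -9.25039223e-05]), 'ft_force': array([-0.14086808, -0.23783985, -0.30931184]), 'ft_torque': array([-0.05311358, -0.0440303 , -0.00737587]), 'grip_width': 0.09510272204136022}
```

View pics/top0.png

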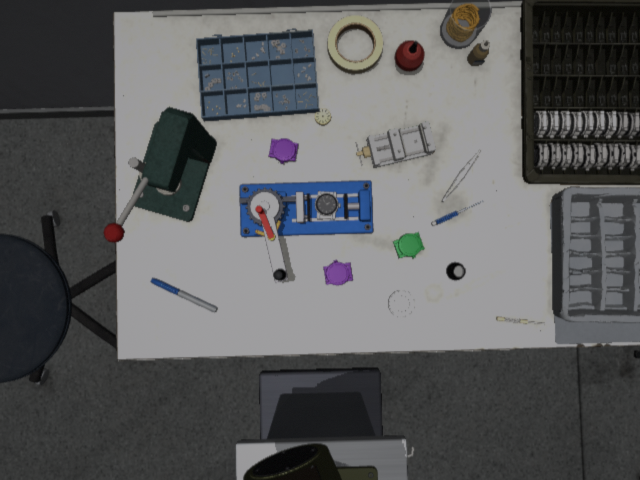

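View pics/side0.png

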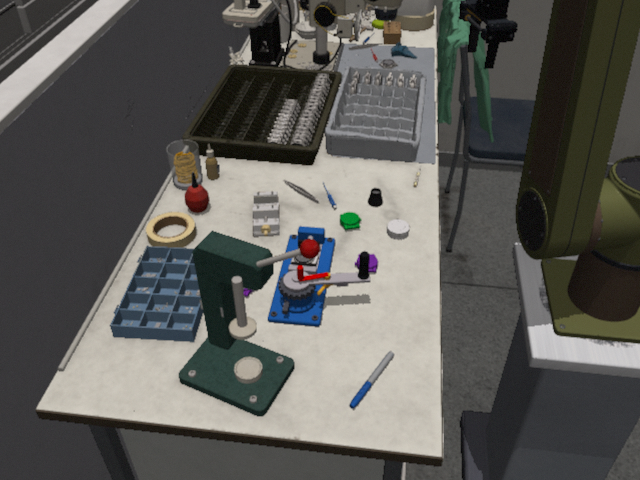

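The ratchet vice is the blue unit at top-view (240–372, 180–237). The handle runs to the black knob at (280,274), and the watch is at (327,204). The purple items at (284,150) and (338,273) and the green one at (409,245) are look-alikes. I'll enlarge to confirm.

Run:
```python
import cv2
p=cv2.imread("pics/top0.png"); cv2.imwrite("pics/t0z.png",cv2.resize(p[170:300,225:390],None,fx=4.6,fy=4.6,interpolation=cv2.INTER_CUBIC))
p=cv2.imread("pics/side0.png"); cv2.imwrite("pics/s0z.png",cv2.resize(p[220:330,250:400],None,fx=5,fy=5,interpolation=cv2.INTER_CUBIC))
```

```text
(no output)
```

View pics/t0z.png

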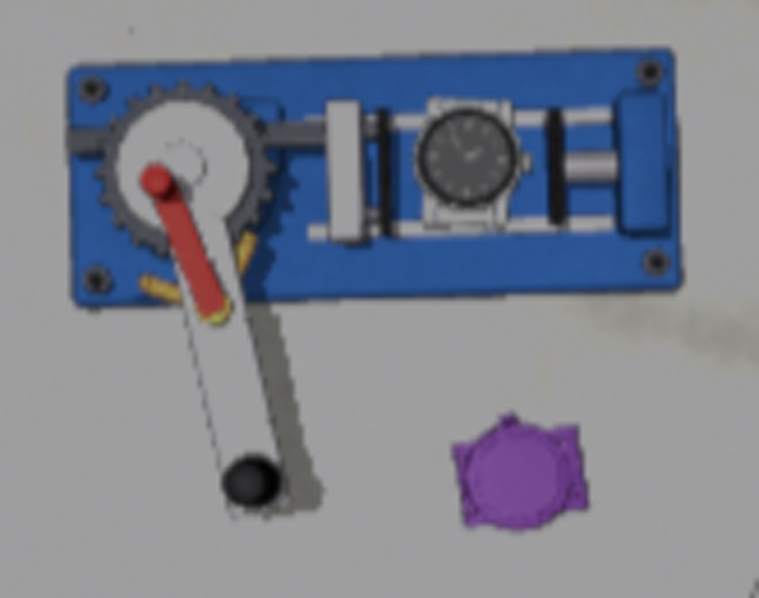

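View pics/s0z.png

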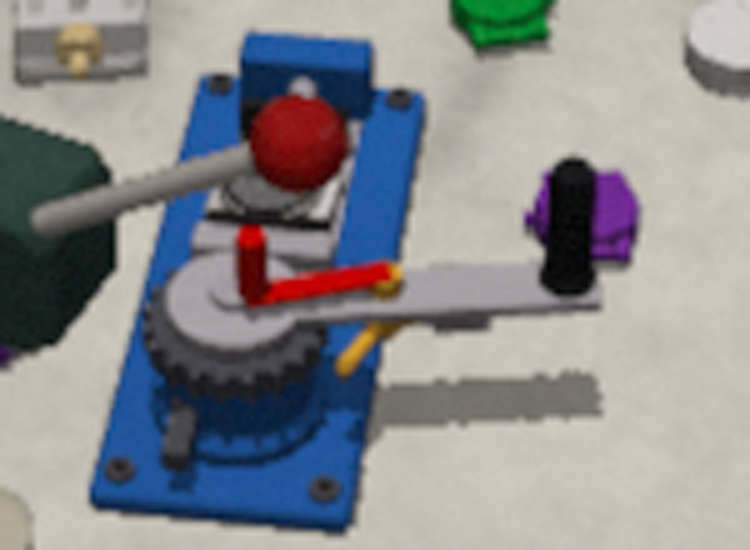

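```bash
cat > h.py <<'E'
import numpy as np,cv2
from plant import env
def ray(n,u,v,z):
    m=env.camera_model(n);P=np.array(m["pose"])
    d=P[:3,:3]@np.array([(u-m["cx"])/m["fx"],(v-m["cy"])/m["fy"],1]);o=P[:3,3]
    return o+d*(z-o[2])/d[2]
def cen(n,p,roi,f):
    x0,y0,x1,y1=roi;h=cv2.cvtColor(p[y0:y1,x0:x1],cv2.COLOR_RGB2HSV).astype(int);m=f(h[...,0],h[...,1],h[...,2])
    return m
E
python3 - <<'E'
from h import *
z=lambda a,b:(225+a/4.6-.4,170+b/4.6-.4)
for n,a,h in [("peg",(157,181),.109),("knob",(252,481),.127),("spin",(187,165),.07),("pivot",(216,312),.075),("c1",(72,70),.012),("c2",(672,54),.012),("c3",(680,288),.012),("c4",(78,303),.012),("watch",(467,158),.03),("jawfaceplate",(386,172),.043),("stop",(555,165),.043),("purple",(520,470),.018)]:
    print(n,np.round(ray("top",*z(*a),h),4))
zs=lambda a,b:(250+a/5-.4,220+b/5-.4)
print("side peg",ray("side",*zs(252,235),.109),"knob",ray("side",*zs(574,168),.125))
E
```

```text
peg [0.5737 0.0969 0.109 ]
knob [0.4611 0.0631 0.127 ]
spin [0.5835 0.0888 0.07  ]
pivot [0.526  0.0786 0.075 ]
c1 [0.63   0.1397 0.012 ]
c2 [ 0.6297 -0.1058  0.012 ]
c3 [ 0.5338 -0.1059  0.012 ]
c4 [0.5345 0.1394 0.012 ]
watch [ 0.5875 -0.0204  0.03  ]
jawfaceplate [0.5814 0.0122 0.043 ]
stop [ 0.5823 -0.055   0.043 ]
purple [ 0.4616 -0.0384  0.018 ]
side peg [0.5749592  0.09862875 0.109     ] knob [0.46126931 0.06488129 0.125     ]
```

Run:
```python
from h import *
d=np.load("pics/top0.npy");m=env.camera_model("top");P=np.array(m["pose"])
v,u=np.mgrid[:480,:640]
c=np.stack([(u-m["cx"])/m["fx"]*d,(v-m["cy"])/m["fy"]*d,d],-1)
w=c@P[:3,:3].T+P[:3,3]; w[d==0]=np.nan
k=(w[...,2]>.1)&(w[...,0]>.3)&(w[...,0]<.9)&(w[...,1]>-.3)&(w[...,1]<.4)
q=w[k]
for y0 in np.arange(-.3,.4,.05):
    s=q[(q[:,1]>=y0)&(q[:,1]<y0+.05)]
    if len(s): print(round(y0,2),len(s),"x",s[:,0].min().round(3),s[:,0].max().round(3),"z",s[:,2].max().round(3),"y",s[:,1].max().round(3),s[:,1].min().round(3))
```

```text
-0.3 8 x 0.88 0.899 z 0.103 y -0.251 -0.277
-0.2 3 x 0.86 0.863 z 0.102 y -0.182 -0.187
0.05 120 x 0.453 0.581 z 0.13 y 0.1 0.057
0.1 9 x 0.571 0.579 z 0.11 y 0.104 0.1
0.15 1040 x 0.649 0.716 z 0.258 y 0.2 0.18
0.2 2400 x 0.594 0.722 z 0.263 y 0.25 0.2
0.25 894 x 0.513 0.655 z 0.329 y 0.295 0.25
```

```bash
R='[{"dx":17,"dy":35,"fingers":0.2},{"dx":17,"dy":35,"fingers":0.2},{"dx":17,"dy":35,"fingers":0.2},{"dx":17,"dy":35,"fingers":0.2},{"dx":17,"dy":35,"fingers":0.2}]'; python3 -m crank '[{"dx":17,"dy":35,"fingers":0.2},{"dx":17,"dy":35,"fingers":0.2},{"dx":17,"dy":35,"fingers":0.2},{"dx":17,"dy":35,"fingers":0.2},{"dx":17,"dy":35,"fingers":0.2}]'
```

```text
schema error: expected keys dx, dy, dz, yaw, fingers
```

That call was refused because every row needs all five keys. I also left an unused shell variable in the command, so I'll type the rows directly from here on.

```bash
python3 -m crank '[{"dx":17,"dy":35,"dz":0,"yaw":0,"fingers":0.2},{"dx":17,"dy":35,"dz":0,"yaw":0,"fingers":0.2},{"dx":17,"dy":35,"dz":0,"yaw":0,"fingers":0.2},{"dx":17,"dy":35,"dz":0,"yaw":0,"fingers":0.2},{"dx":17,"dy":35,"dz":0,"yaw":0,"fingers":0.2}]'
```

```text
clock: 0.52
tool_pos: [0.3165, -0.4306, 0.214]
tool_rot: [-0.0, 0.984, 0.181, -0.0]
ft_force: [0.4, 0.3, 0.8]
grip_width: 0.0673
```

```bash
python3 -m crank '[{"dx":17,"dy":35,"dz":0,"yaw":0,"fingers":0.2},{"dx":17,"dy":35,"dz":0,"yaw":0,"fingers":0.2},{"dx":17,"dy":35,"dz":0,"yaw":0,"fingers":0.2},{"dx":17,"dy":35,"dz":0,"yaw":0,"fingers":0.2},{"dx":17,"dy":35,"dz":0,"yaw":0,"fingers":0.2}]'
python3 -m crank '[{"dx":17,"dy":35,"dz":0,"yaw":0,"fingers":0.2},{"dx":17,"dy":35,"dz":0,"yaw":0,"fingers":0.2},{"dx":17,"dy":35,"dz":0,"yaw":0,"fingers":0.2},{"dx":17,"dy":35,"dz":0,"yaw":0,"fingers":0.2},{"dx":17,"dy":35,"dz":0,"yaw":0,"fingers":0.2}]'
```

```text
clock: 0.93
tool_pos: [0.4014, -0.2555, 0.2143]
tool_rot: [-0.0, 0.984, 0.181, -0.0]
ft_force: [1.5, -0.2, -0.2]
grip_width: 0.039
clock: 1.35
tool_pos: [0.4864, -0.0804, 0.2144]
tool_rot: [-0.0, 0.983, 0.181, -0.0]
ft_force: [0.2, -1.1, -0.1]
grip_width: 0.0383
```

```bash
python3 -m crank '[{"dx":17,"dy":35,"dz":0,"yaw":0,"fingers":0.2},{"dx":17,"dy":35,"dz":0,"yaw":0,"fingers":0.2},{"dx":17,"dy":35,"dz":0,"yaw":0,"fingers":0.2},{"dx":17,"dy":35,"dz":0,"yaw":0,"fingers":0.2},{"dx":17,"dy":32,"dz":0,"yaw":0,"fingers":0.2}]'
python3 -m crank '[{"dx":2,"dy":5,"dz":-10,"yaw":0,"fingers":0.2},{"dx":1,"dy":0,"dz":-20,"yaw":0,"fingers":0.2},{"dx":0,"dy":0,"dz":-20,"yaw":0,"fingers":0.2},{"dx":0,"dy":0,"dz":-20,"yaw":0,"fingers":0.2},{"dx":0,"dy":0,"dz":0,"yaw":0,"fingers":0.2}]'
```

```text
clock: 1.77
tool_pos: [0.5714, 0.0919, 0.2141]
tool_rot: [-0.0, 0.983, 0.181, -0.0]
ft_force: [0.6, -0.9, -0.3]
grip_width: 0.0381
clock: 2.18
tool_pos: [0.5704, 0.0939, 0.1387]
tool_rot: [-0.0, 0.983, 0.181, -0.005]
ft_force: [-0.2, -0.7, -0.8]
grip_width: 0.0382
```

```bash
python3 -m crank '[{"dx":0,"dy":0,"dz":0,"yaw":0,"fingers":0.2},{"dx":0,"dy":0,"dz":0,"yaw":0,"fingers":0.2}]'
python3 - <<'E'
from h import *
for n in("top","side"):
    p,d=env.camera(n); c=p[150:310,210:400] if n=="top" else p[180:340,220:420]
    cv2.imwrite(f"pics/{n}1.png",cv2.resize(c[:,:,::-1],None,fx=3,fy=3,interpolation=cv2.INTER_CUBIC))
E
```

```text
clock: 2.35
tool_pos: [0.5746, 0.0942, 0.1455]
tool_rot: [0.0, 0.984, 0.181, 0.0]
ft_force: [0.6, 0.5, -0.0]
grip_width: 0.038
```

View pics/side1.png

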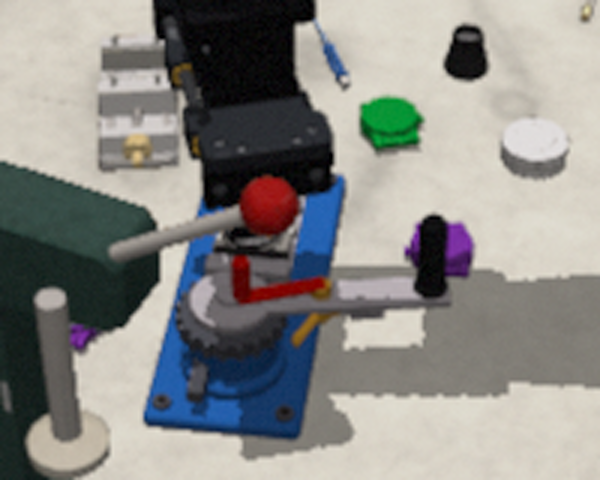

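View pics/top1.png

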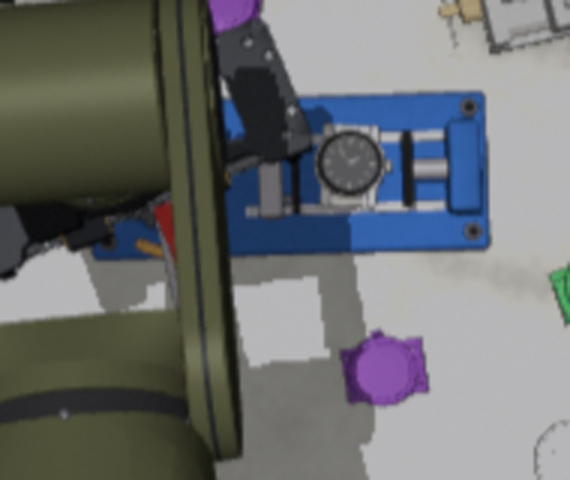

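```bash
cat >> h.py <<'E'
def proj(n,X):
    m=env.camera_model(n);P=np.linalg.inv(np.array(m["pose"]));c=P[:3,:3]@np.array(X)+P[:3,3]
    return np.array([m["fx"]*c[0]/c[2]+m["cx"],m["fy"]*c[1]/c[2]+m["cy"]])
E
python3 - <<'E'
from h import *
for X in [(.5746,.0942,.1455),(.5746,.0942,.23),(.5678,.112,.1455),(.581,.0764,.1455)]: print(((proj("side",X)-[220,180])*3).round())
p,d=env.camera("side"); cv2.imwrite("pics/s1f.png",p[:,:,::-1])
E
```

```text
[240. 210.]
[236.  97.]
[247. 231.]
[234. 189.]
```

View pics/s1f.png

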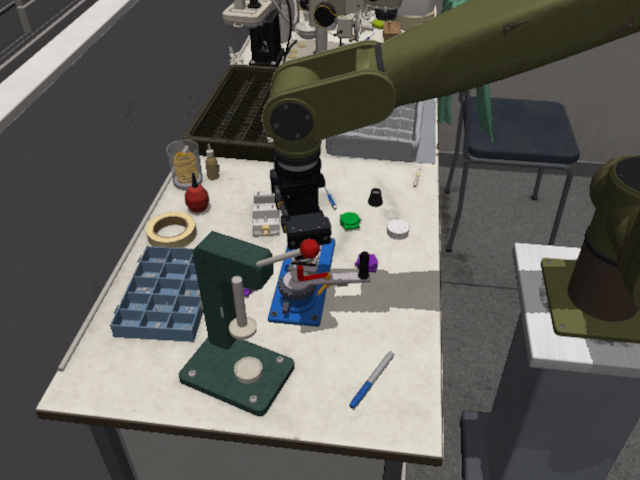

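Run:
```python
import cv2
p=cv2.imread("pics/s1f.png"); cv2.imwrite("pics/s1z.png",cv2.resize(p[200:300,260:360],None,fx=6,fy=6,interpolation=cv2.INTER_NEAREST))
```

```text
(no output)
```

View pics/s1z.png

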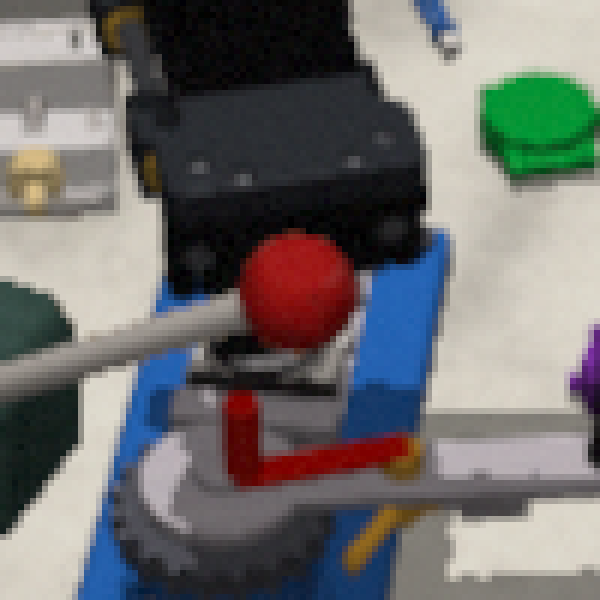

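Run:
```python
from h import *
t=np.array([.5746,.0942,.1455]);ty=np.array([.356,-.935,0]);tx=np.array([.935,.356,0])
for a in(-.0375,.0375): print(((proj("side",t-ty*.09+tx*a+[0,0,.078])-[260,200])*6).round())
for s in(-1,1):print("tip",((proj("side",t+s*ty*.019)-[260,200])*6).round(),((proj("side",t+s*ty*.031)-[260,200])*6).round())
d=env.camera("side")[1]
import numpy as np
for u,v in [(335,240),(290,242),(315,220)]: print(d[v,u])
m=env.camera_model("side");P=np.array(m["pose"])
for u,v in [(330,240),(290,244),(310,222)]:
    z=d[v,u]; print((P@[(u-m["cx"])/m["fx"]*z,(v-m["cy"])/m["fy"]*z,z,1])[:3].round(3))
```

```text
[438. 275.]
[162. 318.]
tip [253. 341.] [262. 368.]
tip [228. 259.] [220. 234.]
1.3312769
0.97359085
0.9744209
[0.513 0.16  0.231]
[0.573 0.185 0.237]
[0.545 0.16  0.265]
```

The side view shows the body's near end, measured at about (0.54, 0.17, 0.23), which agrees with the tool pose. The fingertips are mostly hidden behind the press ball at (309,248). The peg lies between them with about 13 mm of clearance, so I'll lower over it.

```bash
python3 -m crank '[{"dx":-1,"dy":4,"dz":-12,"yaw":0,"fingers":0.2},{"dx":0,"dy":0,"dz":-12,"yaw":0,"fingers":0.2},{"dx":0,"dy":0,"dz":-12,"yaw":0,"fingers":0.2},{"dx":0,"dy":0,"dz":-12,"yaw":0,"fingers":0.2},{"dx":0,"dy":0,"dz":-8,"yaw":0,"fingers":0.2}]'
python3 -m crank '[{"dx":0,"dy":0,"dz":0,"yaw":0,"fingers":0.2},{"dx":0,"dy":0,"dz":0,"yaw":0,"fingers":0.2}]'
```

```text
clock: 2.97
tool_pos: [0.5717, 0.0985, 0.0856]
tool_rot: [-0.0, 0.983, 0.181, -0.002]
ft_force: [0.1, 0.2, 0.4]
grip_width: 0.0381
clock: 3.13
tool_pos: [0.5726, 0.0985, 0.0874]
tool_rot: [-0.0, 0.984, 0.181, -0.001]
ft_force: [-0.4, 0.0, 0.2]
grip_width: 0.0381
```

```bash
python3 -m crank '[{"dx":1,"dy":-5,"dz":0,"yaw":0,"fingers":0.2},{"dx":1,"dy":-5,"dz":0,"yaw":0,"fingers":0.2},{"dx":1,"dy":-4,"dz":0,"yaw":0,"fingers":0.2},{"dx":1,"dy":-4,"dz":0,"yaw":0,"fingers":0.2}]'
python3 -m crank '[{"dx":1,"dy":-4,"dz":0,"yaw":0,"fingers":0.2},{"dx":1,"dy":-4,"dz":0,"yaw":0,"fingers":0.2}]'
python3 -m crank '[{"dx":1,"dy":-4,"dz":0,"yaw":0,"fingers":0.2},{"dx":1,"dy":-3,"dz":0,"yaw":0,"fingers":0.2}]'
```

```text
clock: 3.47
tool_pos: [0.578, 0.0801, 0.0895]
tool_rot: [-0.0, 0.984, 0.181, 0.001]
ft_force: [-0.5, 1.4, 0.6]
grip_width: 0.038
clock: 3.63
tool_pos: [0.5796, 0.072, 0.0891]
tool_rot: [0.0, 0.984, 0.181, 0.0]
ft_force: [0.4, 0.1, -0.3]
grip_width: 0.038
clock: 3.8
tool_pos: [0.5806, 0.0663, 0.0887]
tool_rot: [-0.002, 0.984, 0.18, -0.001]
ft_force: [-5.0, 9.9, 4.0]
grip_width: 0.0383
```

```bash
python3 -m crank '[{"dx":-1,"dy":6,"dz":0,"yaw":0,"fingers":0.2},{"dx":-1,"dy":6,"dz":0,"yaw":0,"fingers":0.2},{"dx":0,"dy":0,"dz":20,"yaw":0,"fingers":0.2},{"dx":0,"dy":0,"dz":30,"yaw":0,"fingers":0.2},{"dx":0,"dy":0,"dz":30,"yaw":0,"fingers":0.2}]'
python3 -m crank '[{"dx":-25,"dy":-8,"dz":0,"yaw":-7,"fingers":0.4},{"dx":-30,"dy":-5,"dz":0,"yaw":-2,"fingers":0.4},{"dx":-30,"dy":-5,"dz":0,"yaw":0,"fingers":0.4},{"dx":-30,"dy":0,"dz":0,"yaw":0,"fingers":0.4},{"dx":0,"dy":0,"dz":0,"yaw":0,"fingers":0.4}]'
python3 - <<'E'
from h import *
for n in("top","side"):
    p,d=env.camera(n); c=p[170:300,225:390] if n=="top" else p[220:320,250:400]
    cv2.imwrite(f"pics/{n}2.png",cv2.resize(c[:,:,::-1],None,fx=4.6,fy=4.6,interpolation=cv2.INTER_CUBIC))
E
```

```text
clock: 4.22
tool_pos: [0.5781, 0.0778, 0.168]
tool_rot: [0.0, 0.983, 0.181, -0.002]
ft_force: [1.7, -0.3, 0.7]
grip_width: 0.038
clock: 4.63
tool_pos: [0.4598, 0.0597, 0.1673]
tool_rot: [0.0, 0.995, 0.103, -0.002]
ft_force: [1.2, 0.1, -0.9]
grip_width: 0.0286
```

View pics/side2.png

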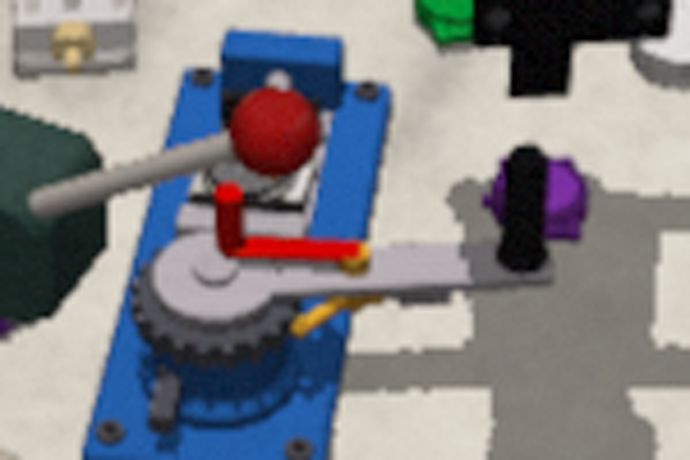

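View pics/top2.png

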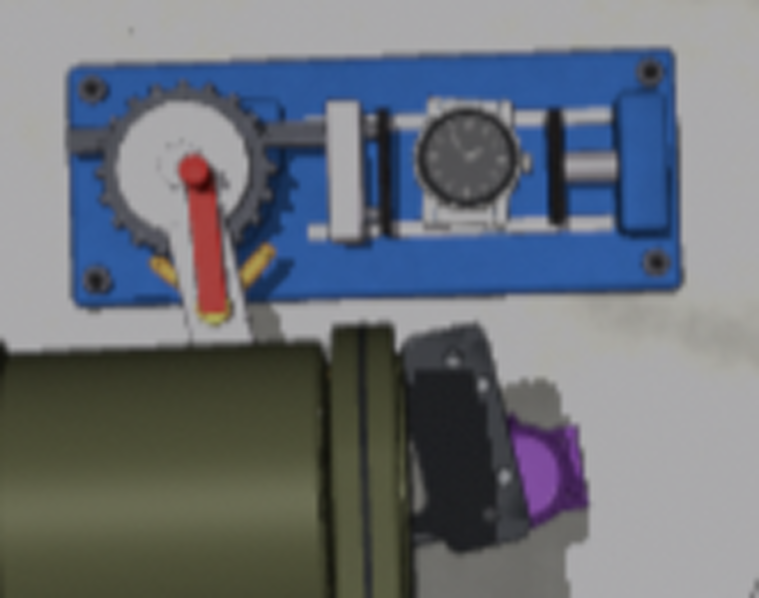

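Run:
```python
from h import *
p=ray("top",225+193/4.6-.4,170+171/4.6-.4,.109)
a=-.207;u=np.array([-np.cos(a),np.sin(a)]);n=np.array([np.sin(a),np.cos(a)])
d=p[:2]-np.array([.5835,.0888]);print(p,d@u,d@n)
k=ray("side",250+526/4.6,220+155/4.6,.125);print(k)
```

```text
[0.57711348 0.0833648  0.109     ] 0.00736724506509851 -0.004006577291173051
[0.46125168 0.06624784 0.125     ]
```

Run:
```python
from h import *
def pts(d):
    m=env.camera_model("top");P=np.array(m["pose"]);v,u=np.mgrid[:480,:640]
    c=np.stack([(u-m["cx"])/m["fx"]*d,(v-m["cy"])/m["fy"]*d,d],-1);return c@P[:3,:3].T+P[:3,3]
p,d=env.camera("top")
for nm,D in(("0",np.load("pics/top0.npy")),("now",d)):
    w=pts(D)[190:225,235:300].reshape(-1,3);w=w[w[:,2]>.1]
    q=w[w[:,0]>.54];print(nm,len(q),q[:,:2].mean(0).round(4),q.min(0).round(4),q.max(0).round(4))
w=pts(np.load("pics/top0.npy"))[260:290,265:295].reshape(-1,3);w=w[w[:,2]>.115];print("knob",w.mean(0))
```

```text
0 39 [0.5748 0.0974] [0.5692 0.0919 0.1016] [0.5809 0.1035 0.1121]
now 38 [0.578 0.083] [0.573  0.0775 0.1003] [0.5837 0.088  0.1121]
knob [0.46079818 0.06544941 0.12491711]
```

```bash
python3 -m crank '[{"dx":1,"dy":5,"dz":-10,"yaw":0,"fingers":0.4},{"dx":0,"dy":0,"dz":-15,"yaw":0,"fingers":0.4},{"dx":0,"dy":0,"dz":-15,"yaw":0,"fingers":0.4},{"dx":0,"dy":0,"dz":0,"yaw":0,"fingers":0.4}]'
python3 - <<'E'
from h import *
for n in("top","side"):
    p,d=env.camera(n); c=p[200:320,230:390] if n=="top" else p[200:320,270:430]
    cv2.imwrite(f"pics/{n}3.png",cv2.resize(c[:,:,::-1],None,fx=4,fy=4,interpolation=cv2.INTER_CUBIC))
E
```

```text
clock: 5.12
tool_pos: [0.4639, 0.0648, 0.1248]
tool_rot: [-0.0, 0.995, 0.103, -0.003]
ft_force: [-0.8, -0.5, -1.3]
grip_width: 0.0286
```

View pics/side3.png

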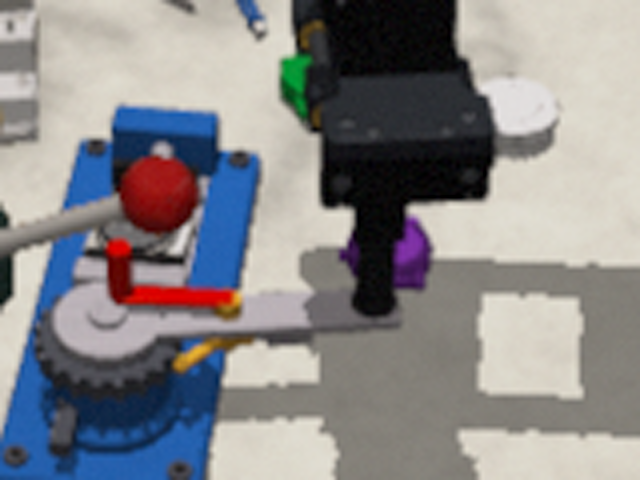

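The near finger at crop (380,250) hangs in line with the knob at (375,290), with no contact force. I'll finish lowering over it.

```bash
python3 -m crank '[{"dx":-2,"dy":0,"dz":-10,"yaw":0,"fingers":0.4},{"dx":0,"dy":0,"dz":-12,"yaw":0,"fingers":0.4},{"dx":0,"dy":0,"dz":-10,"yaw":0,"fingers":0.4},{"dx":0,"dy":0,"dz":0,"yaw":0,"fingers":0.4},{"dx":0,"dy":0,"dz":0,"yaw":0,"fingers":0.4}]'
```

```text
clock: 5.63
tool_pos: [0.4624, 0.0645, 0.0955]
tool_rot: [-0.0, 0.995, 0.103, -0.001]
ft_force: [0.3, -0.7, 0.1]
grip_width: 0.0285
```

```bash
python3 -m crank '[{"dx":-1,"dy":5,"dz":0,"yaw":0,"fingers":0.4},{"dx":-1,"dy":6,"dz":0,"yaw":-3,"fingers":0.4},{"dx":-1,"dy":6,"dz":0,"yaw":-3,"fingers":0.4},{"dx":0,"dy":6,"dz":0,"yaw":-3,"fingers":0.4},{"dx":0,"dy":6,"dz":0,"yaw":-3,"fingers":0.4}]'
python3 -m crank '[{"dx":0,"dy":6,"dz":0,"yaw":-3,"fingers":0.4},{"dx":0,"dy":6,"dz":0,"yaw":-3,"fingers":0.4},{"dx":1,"dy":6,"dz":0,"yaw":-3,"fingers":0.4},{"dx":1,"dy":6,"dz":0,"yaw":-3,"fingers":0.4},{"dx":1,"dy":6,"dz":0,"yaw":-3,"fingers":0.4}]'
python3 - <<'E'
from h import *
for n in("top","side"):
    p,d=env.camera(n); c=p[170:300,225:390] if n=="top" else p[200:320,250:410]
    cv2.imwrite(f"pics/{n}4.png",cv2.resize(c[:,:,::-1],None,fx=4.6,fy=4.6,interpolation=cv2.INTER_CUBIC))
E
```

```text
clock: 6.05
tool_pos: [0.4607, 0.094, 0.0975]
tool_rot: [0.0, 1.0, -0.003, 0.001]
ft_force: [-0.1, -0.9, 0.3]
grip_width: 0.0284
clock: 6.47
tool_pos: [0.4647, 0.1222, 0.0976]
tool_rot: [0.002, 0.991, -0.133, 0.002]
ft_force: [2.1, -7.4, -1.4]
grip_width: 0.0285
```

View pics/side4.png

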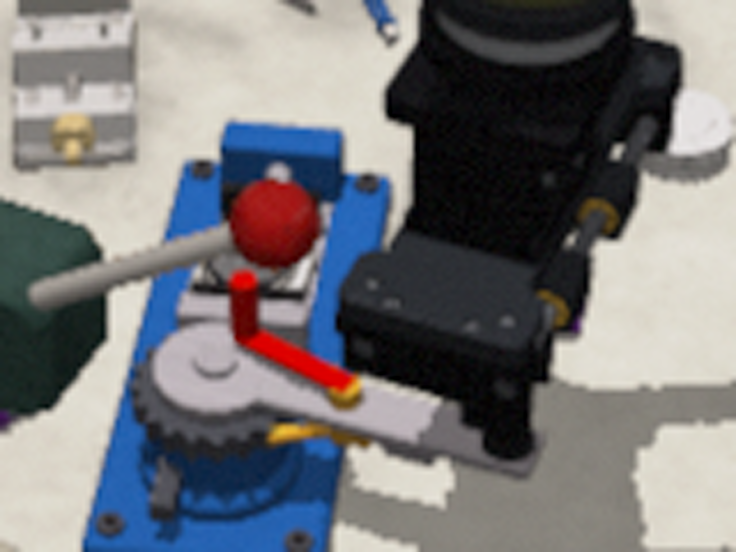

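View pics/top4.png

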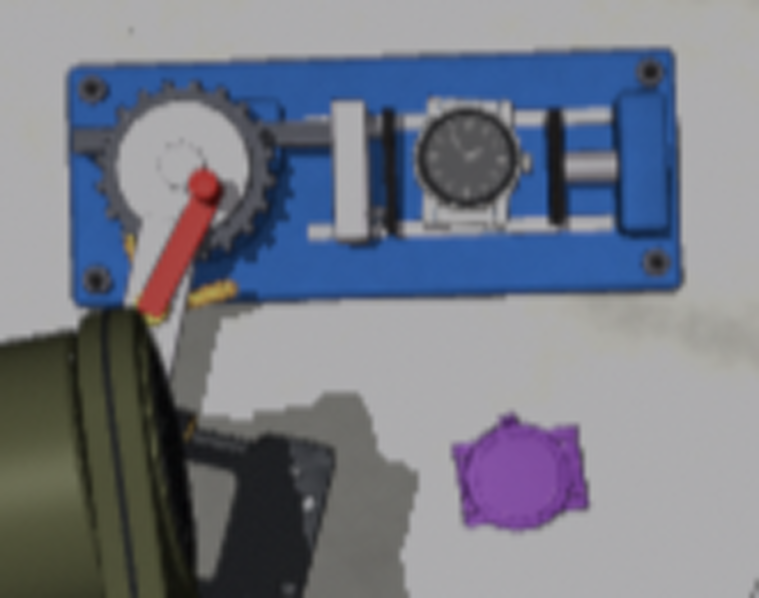

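The selector has snapped fully to the jaw side (peg at (203,185)). The drive has engaged at about 7 N and the jaw facing has moved from 386 to 391. I'll continue to near the stop.

```bash
python3 -m crank '[{"dx":2,"dy":6,"dz":0,"yaw":-3,"fingers":0.4},{"dx":2,"dy":6,"dz":0,"yaw":-3,"fingers":0.4}]'
python3 -m crank '[{"dx":2,"dy":6,"dz":0,"yaw":-3,"fingers":0.4},{"dx":3,"dy":5,"dz":0,"yaw":-3,"fingers":0.4}]'
```

```text
clock: 6.73
tool_pos: [0.4684, 0.134, 0.0976]
tool_rot: [0.002, 0.983, -0.185, 0.002]
ft_force: [1.1, -7.8, -0.6]
grip_width: 0.0286
clock: 6.9
tool_pos: [0.473, 0.1452, 0.0976]
tool_rot: [0.002, 0.972, -0.236, 0.001]
ft_force: [-1.1, -7.1, 1.9]
grip_width: 0.0287
```

```bash
python3 -m crank '[{"dx":-5,"dy":-11,"dz":0,"yaw":4,"fingers":0.4},{"dx":-4,"dy":-12,"dz":0,"yaw":6,"fingers":0.4},{"dx":-3,"dy":-12,"dz":0,"yaw":6,"fingers":0.4},{"dx":-2,"dy":-12,"dz":0,"yaw":6,"fingers":0.4},{"dx":-1,"dy":-12,"dz":0,"yaw":6,"fingers":0.4}]'
python3 -m crank '[{"dx":1,"dy":-12,"dz":0,"yaw":5,"fingers":0.4},{"dx":2,"dy":-12,"dz":0,"yaw":5,"fingers":0.4},{"dx":3,"dy":-12,"dz":0,"yaw":5,"fingers":0.4},{"dx":4,"dy":-11,"dz":0,"yaw":5,"fingers":0.4},{"dx":4,"dy":-9,"dz":0,"yaw":5,"fingers":0.4}]'
python3 - <<'E'
from h import *
for n in("top",):
    p,d=env.camera(n); c=p[170:300,225:390]
    cv2.imwrite(f"pics/{n}5.png",cv2.resize(c[:,:,::-1],None,fx=4.6,fy=4.6,interpolation=cv2.INTER_CUBIC))
o=env.observe();print(o["tool_pos"],o["ft_force"])
E
```

```text
clock: 7.32
tool_pos: [0.4578, 0.0876, 0.0977]
tool_rot: [-0.0, 1.0, 0.01, 0.001]
ft_force: [0.1, -0.2, 0.3]
grip_width: 0.0281
clock: 7.73
tool_pos: [0.4717, 0.0314, 0.0975]
tool_rot: [-0.0, 0.974, 0.226, 0.001]
ft_force: [-0.3, 1.6, -1.1]
grip_width: 0.0288
[0.47253193 0.03022458 0.09765162] [-0.16769723 -0.302461    0.72430832]
```

View pics/top5.png

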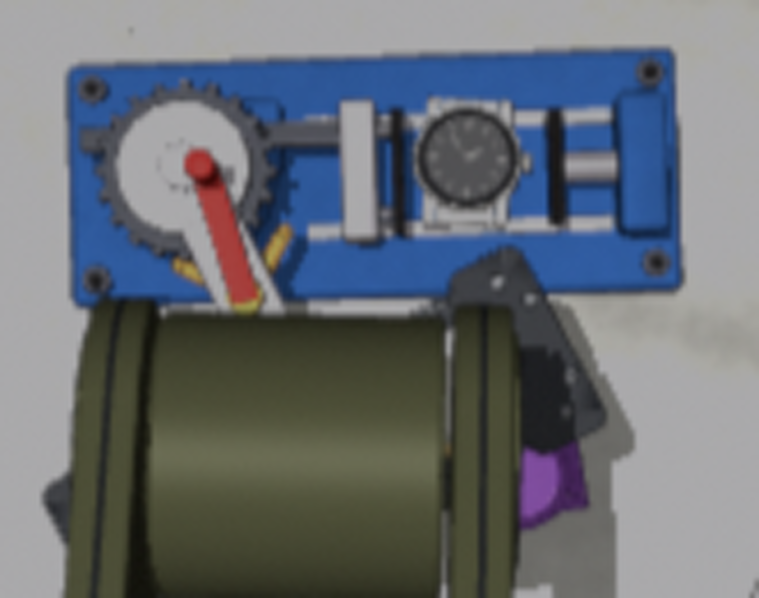

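```bash
cat > m.py <<'E'
from h import *
o=env.observe();t=o["tool_pos"];f=o["ft_force"]
S=np.array([.5835,.0888])
a=.0
for _ in range(20):
    n=np.array([np.sin(a),np.cos(a)]);k=t[:2]-.0053*n-S;a=np.arctan2(k[1],-k[0])
print("t",round(o["clock"],2),"a",round(a,3),"r",round(np.hypot(*k),4),"Ftan",round(-(f[:2]@n),2),"Frad",round(f[0]*-np.cos(a)+f[1]*np.sin(a),2))
E
python3 -m crank '[{"dx":-4,"dy":9,"dz":0,"yaw":-3,"fingers":0.4},{"dx":-4,"dy":8,"dz":0,"yaw":-4,"fingers":0.4},{"dx":-3,"dy":8,"dz":0,"yaw":-4,"fingers":0.4},{"dx":-2,"dy":8,"dz":0,"yaw":-4,"fingers":0.4},{"dx":-2,"dy":8,"dz":0,"yaw":-4,"fingers":0.4}]'; python3 m.py
python3 -m crank '[{"dx":-1,"dy":6,"dz":0,"yaw":-3,"fingers":0.4},{"dx":-1,"dy":6,"dz":0,"yaw":-3,"fingers":0.4},{"dx":0,"dy":6,"dz":0,"yaw":-3,"fingers":0.4}]';python3 m.py
```

```text
clock: 8.2
tool_pos: [0.4575, 0.0722, 0.0975]
tool_rot: [0.002, 0.998, 0.057, 0.002]
ft_force: [4.9, -6.7, -2.9]
grip_width: 0.0287
t 8.2 a -0.173 r 0.127 Ftan 7.4 Frad -3.64
clock: 8.45
tool_pos: [0.4558, 0.0897, 0.0977]
tool_rot: [0.002, 1.0, -0.021, 0.002]
ft_force: [4.0, -6.0, -1.9]
grip_width: 0.0286
t 8.45 a -0.034 r 0.1276 Ftan 6.18 Frad -3.75
```

```bash
python3 -m crank '[{"dx":1,"dy":6,"dz":0,"yaw":-3,"fingers":0.4},{"dx":1,"dy":6,"dz":0,"yaw":-3,"fingers":0.4}]';python3 m.py
python3 -m crank '[{"dx":1,"dy":6,"dz":0,"yaw":-3,"fingers":0.4},{"dx":1,"dy":6,"dz":0,"yaw":-3,"fingers":0.4}]';python3 m.py
```

```text
clock: 8.62
tool_pos: [0.4567, 0.1015, 0.0976]
tool_rot: [0.002, 0.997, -0.073, 0.001]
ft_force: [-2.0, -7.2, 2.5]
grip_width: 0.0287
t 8.62 a 0.058 r 0.1274 Ftan 7.34 Frad 1.55
clock: 8.78
tool_pos: [0.4585, 0.1135, 0.0976]
tool_rot: [0.002, 0.992, -0.125, 0.001]
ft_force: [-1.4, -7.4, 3.1]
grip_width: 0.0285
t 8.78 a 0.154 r 0.1273 Ftan 7.5 Frad 0.23
```

```bash
python3 -m crank '[{"dx":1,"dy":6,"dz":0,"yaw":-3,"fingers":0.4},{"dx":2,"dy":6,"dz":0,"yaw":-3,"fingers":0.4}]';python3 m.py
```

```text
clock: 8.95
tool_pos: [0.4616, 0.1256, 0.0976]
tool_rot: [0.002, 0.984, -0.177, 0.001]
ft_force: [-1.1, -6.7, 3.0]
grip_width: 0.0284
t 8.95 a 0.251 r 0.1272 Ftan 6.74 Frad -0.55
```

```bash
python3 -m crank '[{"dx":2,"dy":6,"dz":0,"yaw":-3,"fingers":0.4},{"dx":0,"dy":0,"dz":0,"yaw":0,"fingers":0.4}]';python3 m.py
python3 -m crank '[{"dx":3,"dy":6,"dz":0,"yaw":-3,"fingers":0.4}]';python3 m.py
python3 - <<'E'
from h import *
p,d=env.camera("top"); c=p[170:300,225:390]
cv2.imwrite(f"pics/top6.png",cv2.resize(c[:,:,::-1],None,fx=4.6,fy=4.6,interpolation=cv2.INTER_CUBIC))
E
python3 m.py
```

```text
clock: 9.12
tool_pos: [0.4637, 0.1323, 0.0976]
tool_rot: [0.001, 0.979, -0.202, 0.001]
ft_force: [-0.3, -4.4, 3.8]
grip_width: 0.0285
t 9.12 a 0.306 r 0.1274 Ftan 4.29 Frad -1.07
clock: 9.2
tool_pos: [0.4658, 0.1373, 0.0975]
tool_rot: [0.002, 0.974, -0.227, -0.0]
ft_force: [-4.7, -6.7, 5.0]
grip_width: 0.0289
t 9.2 a 0.349 r 0.1272 Ftan 7.95 Frad 2.12
t 9.25 a 0.358 r 0.1273 Ftan 4.85 Frad 1.68
```

View pics/top6.png

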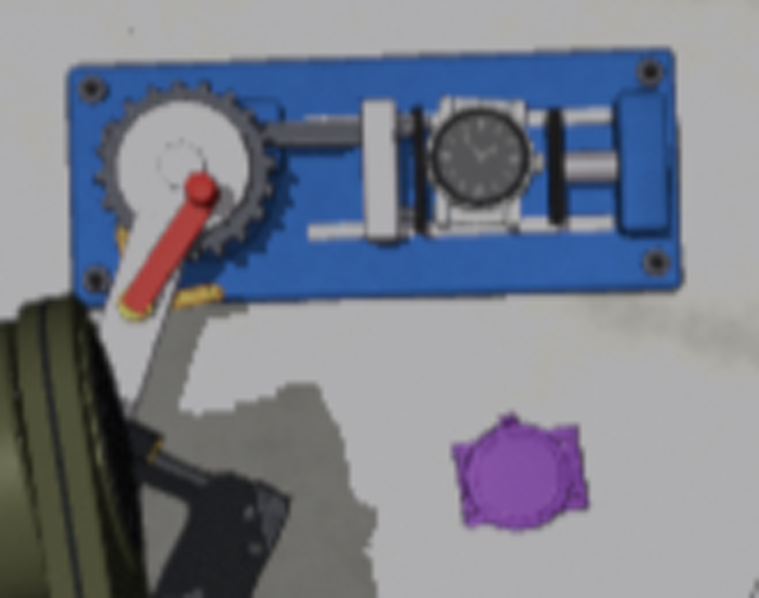

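```bash
python3 -m crank '[{"dx":2,"dy":5,"dz":0,"yaw":-3,"fingers":0.4}]';python3 m.py
python3 -m crank '[{"dx":2,"dy":4,"dz":0,"yaw":-2,"fingers":0.4}]';python3 m.py
```

```text
clock: 9.33
tool_pos: [0.468, 0.1424, 0.0975]
tool_rot: [0.002, 0.968, -0.252, 0.0]
ft_force: [-1.9, -7.3, 2.9]
grip_width: 0.0283
t 9.33 a 0.393 r 0.1272 Ftan 7.51 Frad -1.04
clock: 9.42
tool_pos: [0.4701, 0.1466, 0.0975]
tool_rot: [0.002, 0.963, -0.27, 0.0]
ft_force: [-2.3, -6.1, 3.9]
grip_width: 0.0285
t 9.42 a 0.43 r 0.1272 Ftan 6.49 Frad -0.48
```

```bash
python3 -m crank '[{"dx":-3,"dy":-12,"dz":0,"yaw":5,"fingers":0.4},{"dx":-4,"dy":-12,"dz":0,"yaw":6,"fingers":0.4},{"dx":-2,"dy":-12,"dz":0,"yaw":6,"fingers":0.4},{"dx":-2,"dy":-12,"dz":0,"yaw":6,"fingers":0.4},{"dx":0,"dy":-12,"dz":0,"yaw":6,"fingers":0.4}]'
python3 -m crank '[{"dx":1,"dy":-12,"dz":0,"yaw":6,"fingers":0.4},{"dx":2,"dy":-12,"dz":0,"yaw":6,"fingers":0.4},{"dx":3,"dy":-12,"dz":0,"yaw":5,"fingers":0.4},{"dx":4,"dy":-12,"dz":0,"yaw":5,"fingers":0.4},{"dx":4,"dy":-8,"dz":0,"yaw":5,"fingers":0.4}]'
python3 - <<'E'
from h import *
p,d=env.camera("top"); c=p[170:300,225:390]
cv2.imwrite(f"pics/top7.png",cv2.resize(c[:,:,::-1],None,fx=4.6,fy=4.6,interpolation=cv2.INTER_CUBIC))
o=env.observe();print(o["tool_pos"],o["ft_force"])
E
```

```text
clock: 9.83
tool_pos: [0.4591, 0.0879, 0.0972]
tool_rot: [-0.001, 1.0, -0.017, 0.0]
ft_force: [-0.4, 0.4, -0.2]
grip_width: 0.029
clock: 10.25
tool_pos: [0.4735, 0.0315, 0.0972]
tool_rot: [-0.0, 0.976, 0.216, 0.001]
ft_force: [0.4, 1.2, -0.1]
grip_width: 0.0287
[0.47425998 0.030495   0.09736516] [ 0.15177559 -1.00799925  0.29005495]
```

View pics/top7.png

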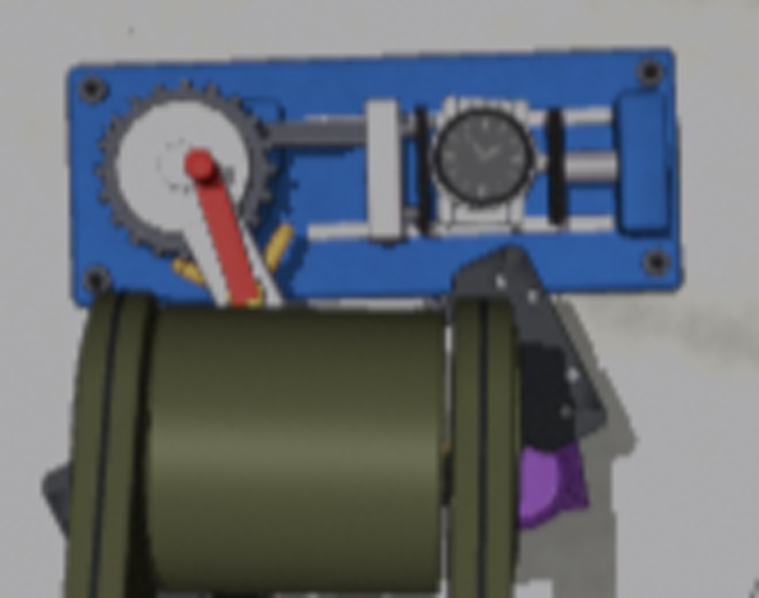

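```bash
python3 -m crank '[{"dx":-4,"dy":9,"dz":0,"yaw":-3,"fingers":0.4},{"dx":-3,"dy":6,"dz":0,"yaw":-4,"fingers":0.4},{"dx":-2,"dy":5,"dz":0,"yaw":-3,"fingers":0.4}]'; python3 m.py
python3 -m crank '[{"dx":-1,"dy":5,"dz":0,"yaw":-2,"fingers":0.4}]'; python3 m.py
python3 -m crank '[{"dx":-1,"dy":5,"dz":0,"yaw":-2,"fingers":0.4}]'; python3 m.py
```

```text
clock: 10.55
tool_pos: [0.4643, 0.0523, 0.0972]
tool_rot: [-0.0, 0.992, 0.126, 0.001]
ft_force: [0.4, -0.3, -0.2]
grip_width: 0.0287
t 10.55 a -0.34 r 0.1245 Ftan 0.39 Frad -0.31
clock: 10.63
tool_pos: [0.4632, 0.0573, 0.0971]
tool_rot: [0.0, 0.994, 0.109, 0.0]
ft_force: [-1.3, -2.5, -0.5]
grip_width: 0.0286
t 10.63 a -0.299 r 0.1243 Ftan 1.95 Frad 1.99
clock: 10.72
tool_pos: [0.4622, 0.0623, 0.0971]
tool_rot: [0.0, 0.996, 0.092, 0.0]
ft_force: [-1.5, -0.3, -0.7]
grip_width: 0.0284
t 10.72 a -0.258 r 0.124 Ftan -0.12 Frad 1.51
```

```bash
python3 -m crank '[{"dx":-1,"dy":5,"dz":0,"yaw":-2,"fingers":0.4}]'; python3 m.py
python3 -m crank '[{"dx":-1,"dy":5,"dz":0,"yaw":-2,"fingers":0.4}]'; python3 m.py
python3 -m crank '[{"dx":-1,"dy":5,"dz":0,"yaw":-2,"fingers":0.4}]'; python3 m.py
```

```text
clock: 10.8
tool_pos: [0.4612, 0.0668, 0.0971]
tool_rot: [0.001, 0.997, 0.075, 0.0]
ft_force: [0.5, -5.5, -1.1]
grip_width: 0.0285
t 10.8 a -0.221 r 0.1241 Ftan 5.45 Frad 0.73
clock: 10.88
tool_pos: [0.4605, 0.071, 0.0971]
tool_rot: [0.002, 0.998, 0.058, 0.001]
ft_force: [2.2, -7.0, -1.9]
grip_width: 0.0288
t 10.88 a -0.187 r 0.1241 Ftan 7.24 Frad -0.86
clock: 10.97
tool_pos: [0.4598, 0.0758, 0.097]
tool_rot: [0.002, 0.999, 0.041, 0.001]
ft_force: [3.6, -7.3, -2.3]
grip_width: 0.0285
t 10.97 a -0.147 r 0.1243 Ftan 7.75 Frad -2.49
```

```bash
python3 -m crank '[{"dx":0,"dy":5,"dz":0,"yaw":-2,"fingers":0.4}]'; python3 m.py
python3 -m crank '[{"dx":0,"dy":5,"dz":0,"yaw":-2,"fingers":0.4}]'; python3 m.py
python3 -m crank '[{"dx":0,"dy":5,"dz":0,"yaw":-2,"fingers":0.4}]'; python3 m.py
```

```text
clock: 11.05
tool_pos: [0.4594, 0.0807, 0.097]
tool_rot: [0.002, 1.0, 0.023, 0.001]
ft_force: [-1.6, -6.7, 0.2]
grip_width: 0.0284
t 11.05 a -0.108 r 0.1242 Ftan 6.46 Frad 2.31
clock: 11.13
tool_pos: [0.4591, 0.0856, 0.097]
tool_rot: [0.002, 1.0, 0.006, 0.0]
ft_force: [-0.4, -7.7, 2.1]
grip_width: 0.0284
t 11.13 a -0.068 r 0.1243 Ftan 7.63 Frad 0.89
clock: 11.22
tool_pos: [0.459, 0.0906, 0.097]
tool_rot: [0.002, 1.0, -0.012, -0.0]
ft_force: [-1.4, -7.7, 0.8]
grip_width: 0.0286
t 11.22 a -0.028 r 0.1244 Ftan 7.63 Frad 1.59
```

```bash
python3 -m crank '[{"dx":0,"dy":5,"dz":0,"yaw":-2,"fingers":0.4}]'; python3 m.py
python3 -m crank '[{"dx":0,"dy":5,"dz":0,"yaw":-2,"fingers":0.4}]'; python3 m.py
python3 - <<'E'
from h import *
p,d=env.camera("top"); c=p[170:250,280:390]
cv2.imwrite(f"pics/top8.png",cv2.resize(c[:,:,::-1],None,fx=7,fy=7,interpolation=cv2.INTER_CUBIC))
E
python3 m.py
```

```text
clock: 11.3
tool_pos: [0.4591, 0.0956, 0.097]
tool_rot: [0.002, 1.0, -0.029, 0.0]
ft_force: [-0.3, -7.3, 0.5]
grip_width: 0.0287
t 11.3 a 0.012 r 0.1245 Ftan 7.33 Frad 0.18
clock: 11.38
tool_pos: [0.4593, 0.1006, 0.097]
tool_rot: [0.002, 0.999, -0.047, 0.001]
ft_force: [1.1, -6.2, -0.5]
grip_width: 0.0286
t 11.38 a 0.052 r 0.1246 Ftan 6.15 Frad -1.45
t 11.43 a 0.058 r 0.1247 Ftan 4.84 Frad 0.31
```

View pics/top8.png

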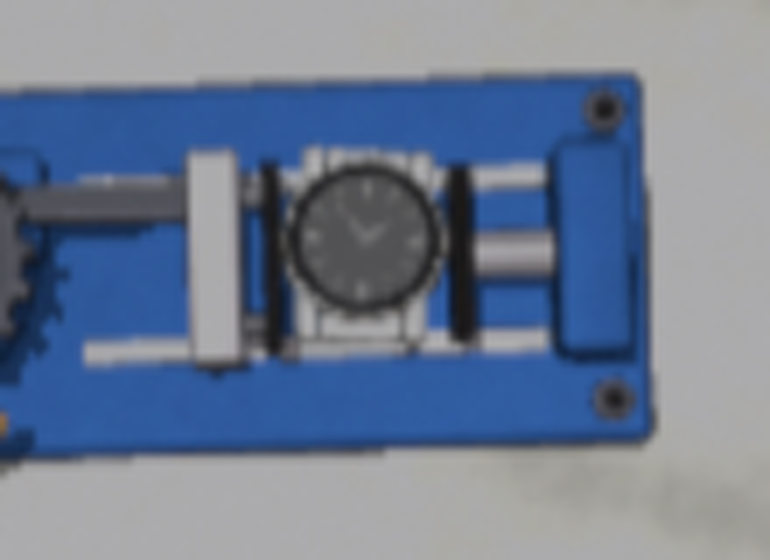

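```bash
python3 -m crank '[{"dx":0,"dy":5,"dz":0,"yaw":-2,"fingers":0.4}]'; python3 m.py
python3 -m crank '[{"dx":1,"dy":5,"dz":0,"yaw":-2,"fingers":0.4}]'; python3 m.py
python3 -m crank '[{"dx":1,"dy":5,"dz":0,"yaw":-2,"fingers":0.4}]'; python3 m.py
```

```text
clock: 11.52
tool_pos: [0.4598, 0.1053, 0.0971]
tool_rot: [0.002, 0.998, -0.064, 0.001]
ft_force: [2.9, -8.0, -1.4]
grip_width: 0.0285
t 11.52 a 0.09 r 0.1247 Ftan 7.71 Frad -3.57
clock: 11.6
tool_pos: [0.4605, 0.1102, 0.097]
tool_rot: [0.002, 0.997, -0.082, 0.001]
ft_force: [1.2, -8.7, 0.7]
grip_width: 0.0287
t 11.6 a 0.13 r 0.1247 Ftan 8.47 Frad -2.34
clock: 11.68
tool_pos: [0.4614, 0.1151, 0.097]
tool_rot: [0.002, 0.995, -0.099, 0.001]
ft_force: [-0.1, -8.8, 1.2]
grip_width: 0.0285
t 11.68 a 0.17 r 0.1248 Ftan 8.7 Frad -1.44
```

```bash
python3 -m crank '[{"dx":1,"dy":4,"dz":0,"yaw":-2,"fingers":0.4}]'; python3 m.py
python3 -m crank '[{"dx":1,"dy":4,"dz":0,"yaw":-2,"fingers":0.4}]'; python3 m.py
python3 - <<'E'
from h import *
p,d=env.camera("top"); c=p[170:250,280:390]
cv2.imwrite(f"pics/top9.png",cv2.resize(c[:,:,::-1],None,fx=7,fy=7,interpolation=cv2.INTER_CUBIC))
E
python3 m.py
```

```text
clock: 11.77
tool_pos: [0.4623, 0.1191, 0.097]
tool_rot: [0.003, 0.993, -0.116, 0.001]
ft_force: [0.1, -9.5, 1.4]
grip_width: 0.0278
t 11.77 a 0.203 r 0.1249 Ftan 9.31 Frad -2.04
clock: 11.85
tool_pos: [0.4633, 0.1229, 0.097]
tool_rot: [0.003, 0.991, -0.133, 0.001]
ft_force: [0.9, -10.3, 0.6]
grip_width: 0.0286
t 11.85 a 0.234 r 0.1248 Ftan 9.81 Frad -3.24
t 11.9 a 0.238 r 0.1249 Ftan 8.12 Frad -1.32
```

View pics/top9.png

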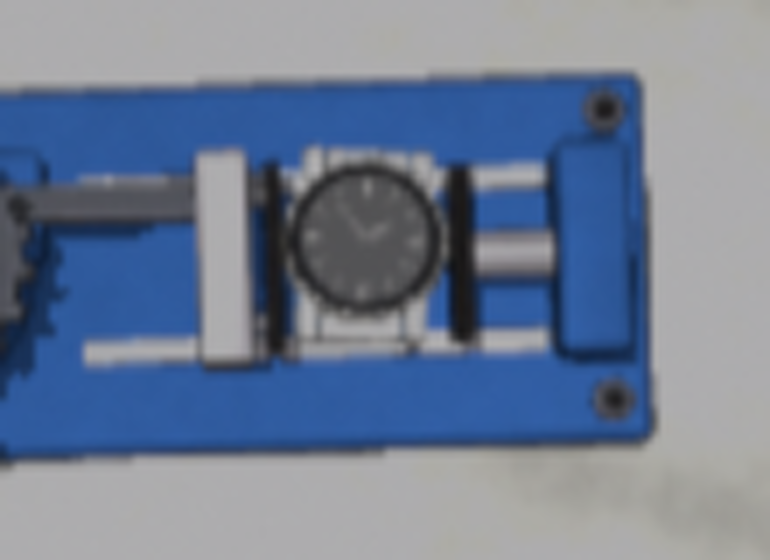

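```bash
python3 -m crank '[{"dx":1,"dy":5,"dz":0,"yaw":-2,"fingers":0.4}]'; python3 m.py
python3 - <<'E'
from h import *
p,d=env.camera("top"); c=p[170:250,280:390]
cv2.imwrite(f"pics/top10.png",cv2.resize(c[:,:,::-1],None,fx=7,fy=7,interpolation=cv2.INTER_CUBIC))
E
python3 m.py
```

```text
clock: 11.98
tool_pos: [0.4646, 0.1274, 0.097]
tool_rot: [0.003, 0.989, -0.15, 0.001]
ft_force: [2.0, -11.0, -0.1]
grip_width: 0.0285
t 11.98 a 0.271 r 0.1249 Ftan 10.11 Frad -4.85
t 12.03 a 0.278 r 0.125 Ftan 7.89 Frad -3.43
```

View pics/top10.png

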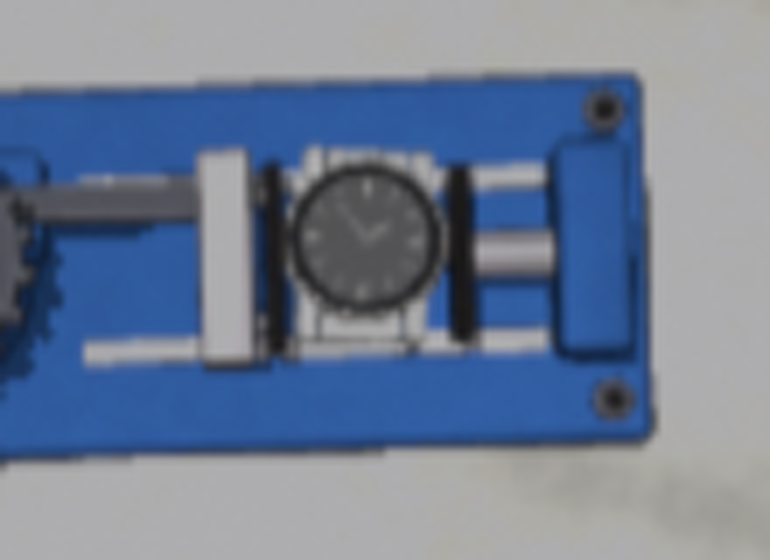

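The moving force has risen from about 7.2 to 10.1 N, which implies roughly 22 N. Jaw travel since contact is about 2.8 mm (about 20 N), and the facing has visibly compressed. All three sit well inside 12–45 N, so I'll let go now.

```bash
python3 -m crank '[{"dx":-2,"dy":-5,"dz":0,"yaw":0,"fingers":0.4},{"dx":0,"dy":0,"dz":0,"yaw":0,"fingers":0.4},{"dx":0,"dy":0,"dz":0,"yaw":0,"fingers":0.3}]'
python3 -m crank '[{"dx":0,"dy":0,"dz":12,"yaw":0,"fingers":0.3},{"dx":0,"dy":0,"dz":15,"yaw":0,"fingers":0.3},{"dx":0,"dy":0,"dz":20,"yaw":0,"fingers":0.3},{"dx":0,"dy":0,"dz":30,"yaw":0,"fingers":0.3},{"dx":0,"dy":0,"dz":30,"yaw":0,"fingers":0.3}]'
python3 -m crank '[{"dx":-20,"dy":-30,"dz":10,"yaw":0,"fingers":0.3},{"dx":-20,"dy":-30,"dz":0,"yaw":0,"fingers":0.3},{"dx":0,"dy":-40,"dz":0,"yaw":0,"fingers":0.3},{"dx":0,"dy":-40,"dz":0,"yaw":0,"fingers":0.3},{"dx":0,"dy":-40,"dz":0,"yaw":0,"fingers":0.3}]'
python3 -m crank '[{"dx":0,"dy":0,"dz":0,"yaw":0,"fingers":0.3},{"dx":0,"dy":0,"dz":0,"yaw":0,"fingers":0.3},{"dx":0,"dy":0,"dz":0,"yaw":0,"fingers":0.3},{"dx":0,"dy":0,"dz":0,"yaw":0,"fingers":0.3},{"dx":0,"dy":0,"dz":0,"yaw":0,"fingers":0.3}]'
python3 - <<'E'
from h import *
p,d=env.camera("top");c=p[170:300,225:390]
cv2.imwrite("pics/top11.png",cv2.resize(c[:,:,::-1],None,fx=4.6,fy=4.6,interpolation=cv2.INTER_CUBIC))
c=p[170:250,280:390];cv2.imwrite(f"pics/top11j.png",cv2.resize(c[:,:,::-1],None,fx=7,fy=7,interpolation=cv2.INTER_CUBIC))
p,d=env.camera("side");cv2.imwrite("pics/side11.png",p[:,:,::-1])
E
```

```text
clock: 12.28
tool_pos: [0.4625, 0.1245, 0.0971]
tool_rot: [0.0, 0.989, -0.15, 0.001]
ft_force: [0.9, -3.8, 0.2]
grip_width: 0.031
clock: 12.7
tool_pos: [0.4614, 0.1255, 0.205]
tool_rot: [-0.001, 0.989, -0.149, -0.001]
ft_force: [0.8, 0.4, 0.1]
grip_width: 0.0331
clock: 13.12
tool_pos: [0.4222, -0.0559, 0.2154]
tool_rot: [-0.001, 0.989, -0.149, 0.002]
ft_force: [0.5, 0.3, 0.6]
grip_width: 0.0331
clock: 13.53
tool_pos: [0.4224, -0.054, 0.2138]
tool_rot: [-0.0, 0.989, -0.148, 0.0]
ft_force: [-1.2, -0.7, -0.8]
grip_width: 0.0333
```

View pics/top11.png

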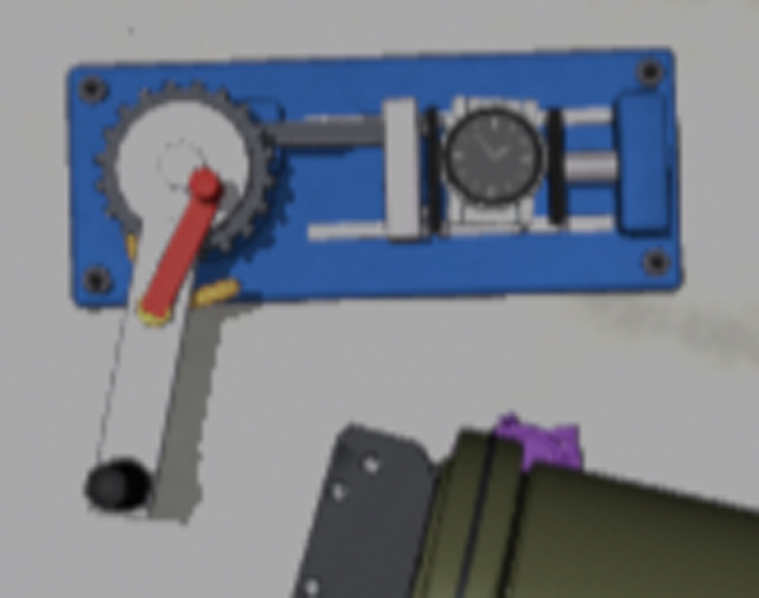

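View pics/top11j.png

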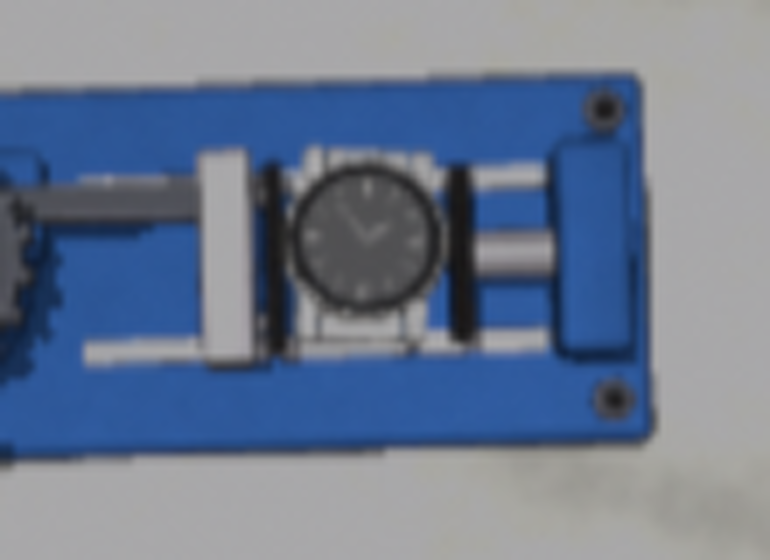

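View pics/side11.png

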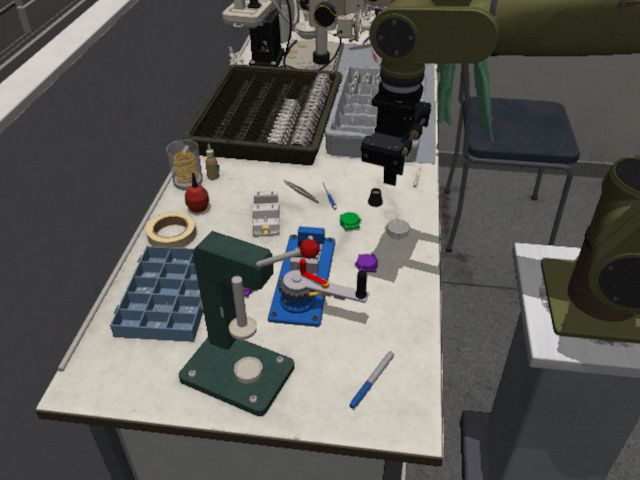

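Run:
```python
from h import *
def prof(g):  # mean over rows, block right edge (bright->dark) and facing centroid
    return g
from plant import env
p0=cv2.cvtColor(cv2.imread("pics/top0.png"),cv2.COLOR_BGR2GRAY).astype(float)
p1=cv2.cvtColor(env.camera("top")[0],cv2.COLOR_RGB2GRAY).astype(float)
p7=cv2.cvtColor(cv2.imread("pics/top8.png"),cv2.COLOR_BGR2GRAY).astype(float)
p7=cv2.resize(p7,(110,80),interpolation=cv2.INTER_AREA); q=np.zeros((480,640));q[170:250,280:390]=p7
for nm,g in(("0",p0),("8",q),("now",p1)):
    pr=g[201:213].mean(0); print(nm,[(i,int(pr[i])) for i in range(294,326)])
o=env.observe();print(o["clock"],o["ft_force"].round(2))
```

```text
0 [(294, 68), (295, 75), (296, 113), (297, 152), (298, 157), (299, 158), (300, 158), (301, 158), (302, 150), (303, 87), (304, 49), (305, 53), (306, 70), (307, 38), (308, 25), (309, 25), (310, 40), (311, 47), (312, 73), (313, 77), (314, 80), (315, 86), (316, 63), (317, 61), (318, 72), (319, 75), (320, 73), (321, 72), (322, 75), (323, 76), (324, 78), (325, 79)]
8 [(294, 74), (295, 73), (296, 74), (297, 74), (298, 74), (299, 75), (300, 77), (301, 78), (302, 80), (303, 81), (304, 81), (305, 78), (306, 87), (307, 147), (308, 169), (309, 171), (310, 171), (311, 171), (312, 169), (313, 145), (314, 75), (315, 54), (316, 73), (317, 52), (318, 31), (319, 32), (320, 51), (321, 65), (322, 66), (323, 79), (324, 83), (325, 83)]
now [(294, 72), (295, 72), (296, 72), (297, 73), (298, 73), (299, 73), (300, 76), (301, 76), (302, 79), (303, 79), (304, 79), (305, 79), (306, 79), (307, 78), (308, 88), (309, 158), (310, 167), (311, 168), (312, 168), (313, 168), (314, 162), (315, 131), (316, 64), (317, 38), (318, 29), (319, 27), (320, 41), (321, 67), (322, 59), (323, 76), (324, 82), (325, 82)]
13.6833 [ 0.16  0.46 -0.33]
```

The jaw stayed where it was left: its block moved about 1.9 px (3.5 mm) after first contact, with the facing compressed. The selector sits at tighten, the wrist force is near zero, and the pen, loupe and tin haven't moved. Handing in.

Run:
```python
from plant import env
print(env.sign_off())
```

```text
the job is handed in; nothing more can be done
None
```

I flipped the selector to tighten, clamped the watch with three clockwise swings of the handle, let go and handed the job in at about 13.7 s. No verdict was reported.

**Clamping force:** my checks put it at about 20–30 N, inside the 12–45 N limits, but they did not agree closely:
- **Handle force:** it rose from about 7.2 N with the jaw free to about 10.1–10.6 N, which implies roughly 22–26 N.
- **Jaw travel:** it moved about 2.8–3.5 mm after contact, depending on where contact is taken to begin, which implies roughly 20–28 N.
- **Facing compression in the pictures:** this read higher, nominally 36–44 N. It rests on pixel differences of about 2 px with an error of about 0.3 px, so I trusted it less.

**Final pictures:** the selector peg was on the jaw side, and the watch sat square between the facing and the stop. The jaw had not moved after I let go. The pen, loupe and tin looked undisturbed by eye; I did not measure them. The gripper was clear, with wrist force near zero.

**Selector:** right after the flip it read only about 4–5 mm past its middle, probably resting on a tooth. It snapped fully over during the first swing.

**Refused call:** my first move call was refused because it lacked some required keys. It also contained an unused shell variable holding the rows. Nothing moved on that call.

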